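# Blow the dust out of a finned driver board with a two-stage air gun

### The job

Take the board with the finned heat sink out of the blue tote and lay it gently on the slotted rest of the blow-off station, between the rails, with its fins in line with the nozzle. Then squeeze the gun's trigger just to its pressure point for about a second of soft air, squeeze on through into the second stage for about a second of full blast, and let the trigger go. Grip trigger and handle together so that the gun stays aimed along the rest, and leave everything else where it is.

Things in the scene. Friction and masses are not known exactly. Their poses are not given: they have to be found in the camera images.
- fin_board: The job: board 130 x 50 x 4 mm with an aluminium heat sink 96 long, 34 wide, top 48 mm above the underside, six plain fins running lengthwise. White connector strip (14 mm high) at the +x end. About 0.24 kg. Origin: centre of the underside; x along board and fins, z up; heat sink centred 3 mm to -x. Lies lengthwise on the floor of one of the tote's lanes, yawed up to 0.1 rad from the tote's x.
- tote: Open blue plastic tote, 180 (x) x 320 (y) x 40 mm, walls and floor 4 mm; fixed. Two dividers, tops 24 mm above the table, make three lanes 100 mm wide running along x, centred at y = -104, 0, +104 mm. Origin: centre of the underside. Each lane holds one board; which holds which varies.
- choke_board: Bystander: board of the same 130 x 50 mm size with four round capacitors and a square choke (34 mm high). Origin: centre of the underside.
- canned_board: Bystander: board of the same size under a perforated flat steel cover (34 mm high). Origin: centre of the underside.
- station: Fixed blow-off station: steel base plate 360 x 130 x 10 mm with a grey dust box, whose slotted top is the rest, and an air gun on a post. Origin: on the table under the plate, 105 mm upstream of the rest's middle; x is the direction of the air stream (from gun to rest), z up.
- rest_centre (a point): Middle of the rest's flat slotted deck, on its surface, 50 mm above the table; axes as the station's (x along the air stream). Deck 160 mm (x), 76 mm clear between two side rails 8 mm high; a stop 11 mm high closes the far end, 80 mm beyond this point; the near end is open. The board belongs centred here, its length along the stream, either way round.
- nozzle_tip (a point): Outlet of the gun's nozzle, on the barrel axis 78 mm above the table; 99 mm upstream of the middle of the rest when the gun points straight.
- gun_grip (a point): Where to squeeze, 78 mm above the table, at mid-thickness of the gun, which lies on its side (handle 28 mm thick in z). Axes: x along the nozzle, handle runs along -y, z up; barrel axis 66 mm to +y. Flat back of the handle: 24 mm to -x. Front of the trigger: 32 mm to +x released, 25 at the pressure point, 18 fully squeezed. Free below (base plate 68 mm lower); hose from 76 mm to -y.
- trigger_face (a point): Point on the front of the trigger, 55 mm from its pin, moving with it. The trigger is 18 mm high in z and leans 0.25 rad forward when released, parallel to the handle when fully squeezed. Fingers centred at gun_grip and closing along its x span about 59 mm over handle and trigger when they touch, 50 mm at the pressure point, 42 mm at full squeeze.
- trigger_soft (a joint): First stage of the trigger, rad: 0 released to 0.13 at the pressure point, against a light spring (2 to 4 N at the finger). This travel comes first.
- trigger_full (a joint): Second stage, rad, on the same pin: stays 0 until the finger force passes the pressure point (about 9 N), then up to 0.12 at the stop (about 12 N). Both stages spring back when released. Each stage moves the trigger about 7 mm at the grip.
- gun_swivel (a joint): Swivel of the gun on its post, rad: 0 with the nozzle straight along the rest, positive anticlockwise from above. Held by friction only: a push of about 4 N on handle or trigger alone turns it and it stays there; squeezing handle and trigger against each other does not.
- carton: Bystander: loose white carton 120 x 85 x 60 mm. Origin: centre of the underside.
- screwdriver: Bystander: screwdriver 190 mm long, lying. Origin under its middle.
- esd_brush: Bystander: brush 170 mm long, lying. Origin under its middle.
- label_roll: Bystander: roll of labels, 76 mm across, 50 mm high, on end. Origin: centre of the underside.

How it is judged (in metres and radians):
On the way, in this order (a step that is already met when the one before it is completed fails the run):
1. the finned board lies flat on the rest, in line with the nozzle, and is let go (x of fin_board in the frame of rest_centre between -0.03 and 0.03 m and y of fin_board in the frame of rest_centre between -0.016 and 0.016 m and z of fin_board in the frame of rest_centre between -0.004 and 0.006 m and angle between fin_board's own z axis and vertical below 0.08 rad and angle between the x axis of fin_board and the x axis of rest_centre, either way round below 0.22 rad and contact force between the fingers and fin_board below 0.1 N), for 0.3 s.
2. the trigger is held at the end of its first stage, short of the second (x of fin_board in the frame of rest_centre between -0.03 and 0.03 m and y of fin_board in the frame of rest_centre between -0.016 and 0.016 m and z of fin_board in the frame of rest_centre between -0.004 and 0.006 m and angle between fin_board's own z axis and vertical below 0.08 rad and angle between the x axis of fin_board and the x axis of rest_centre, either way round below 0.22 rad and value of joint trigger_soft above 0.09 rad and value of joint trigger_full below 0.025 rad), for 0.5 s.
3. the trigger is held well into its second stage with the gun still aimed at the board (x of fin_board in the frame of rest_centre between -0.03 and 0.03 m and y of fin_board in the frame of rest_centre between -0.016 and 0.016 m and z of fin_board in the frame of rest_centre between -0.004 and 0.006 m and angle between fin_board's own z axis and vertical below 0.08 rad and angle between the x axis of fin_board and the x axis of rest_centre, either way round below 0.22 rad and value of joint gun_swivel between -0.15 and 0.15 rad and value of joint trigger_full above 0.07 rad), for 0.5 s.
At the end, for the whole second after the job is handed in: The finned board lies flat, still and released on the rest, within 30 mm of its middle along the stream and 16 mm across, within 0.22 rad of the stream; the trigger is back (first stage under 0.03 rad, second under 0.01 rad); the gun points within 0.15 rad of straight (all of step 1 and value of joint gun_swivel between -0.15 and 0.15 rad and value of joint trigger_soft below 0.03 rad and value of joint trigger_full below 0.01 rad and linear speed of fin_board below 0.02 m/s); the robot touches nothing.
It fails at once if the gun is pushed right out of line with the rest (over 0.3 rad) (value of joint gun_swivel above 0.3 rad or value of joint gun_swivel below -0.3 rad).
It fails at once if the finned board is dropped or thrown (moves at over 0.5 m/s untouched by the fingers) (contact force between the fingers and fin_board below 0.05 N and linear speed of fin_board above 0.5 m/s).
It fails at once if another board or a bystander is shifted by more than 40 mm (distance of any of choke_board, canned_board, carton, screwdriver, esd_brush, label_roll from where it was at the start of the episode above 0.04 m).
It also fails if it takes over 48 s, if anything falls off the work surface, if the arm or the gripper's body presses on something with over 40 N, if the wrist force passes 120 N, or if a joint passes its speed limit or range.

### The arm

A 6-joint arm with a two-finger parallel gripper is mounted at the origin on the work surface. World frame = base frame: x ahead of the robot, y to its left, z up, the work surface at z = 0. Lengths are in mm, angles in degrees, forces in N, time in s.
With the tool pointing down it reaches from about 275 to 775 mm from the base axis. Payload 14.6 kg.
Tool frame: the origin (TCP) lies between the finger pads; the fingertips stand 11 mm ahead of it and the grasp point (between the pads) lies 8 mm behind it; z points along the fingers, y is the line along which they close (so a half turn about z gives the same grasp; the last joint's range is limited). The gripper opens to 85 mm and grips with 20 to 120 N. Pads are 22 mm wide; open, the fingers measure 114 mm over their backs; the gripper's body (76 mm by 85 mm) begins 54 mm behind the grasp point. The pads swing forward as they close: fully open they stand 13 mm farther back than shut.
Start: joints at [60.258, 15.075, -2.767, 72.158, 0, 81.102], TCP at [186.814, 490.641, 242.278] pointing down, gripper open.
Joint ranges: [-151.79, 151.79], [-50.71, 97.33], [-67.44, 78.34], [-121.81, 120.89], [-77.56, 73.72], [-180, 180]. Speed limits (degrees/s): [108.29, 108.29, 147.25, 159.86, 180, 180].

### API

Orientations are given as [roll, pitch, yaw] about the fixed x, y, z axes, in that order (R = Rz(yaw) Ry(pitch) Rx(roll)).
In Python, from bench import * gives the robot as it stands. The module is installed in compiled form; this text tells all that it offers.
- The arm moves only by the tool apply_moves, never from a script. Its argument "motion" is a list of rows, each an object with "gripper": the opening, from 0 (shut) to 1 (fully open); "travel": the shift along the tool's x, y, z each as a share of 50 cm, from -1 to 1, a list of three; "turn": the turn, a rotation vector about the tool's x, y, z each as a share of 60 degrees, from -1 to 1, a list of three. A call has 1 to 20 rows; each row is the pose to reach, as a shift and turn from the pose commanded when the call began, along the tool's axes at that moment; what a row does not reach only later rows make up. A row lasts 1/10 s, in which the tool goes at most 50 mm and 8.59 degrees, less where a joint would pass 70% of its speed; a pose out of reach is approached as far as the arm can. A call with a number of a shift or a turn outside -1 to 1 is refused whole. A call with a gripper value outside its range is refused whole. The fingers move at their own pace and stop on an object; the grip force is fixed at half the most. Time passes only in rows, so rows that repeat a pose let the fingers close. It gives the time, the measured TCP pose, the force, the opening and the grip force at its end, in the units of the state.
- observe(): the state, without advancing time (a new reading comes with each control period).
- read_camera(name): name is "scene" or "side" or "wrist"; returns the picture (400x640x3 uint8, red, green, blue); there is no depth.
- calibration(name): a dict with "fx", "fy", "cx", "cy" (pixels), "xyz" and "attitude" of the camera in the world; the wrist camera has in their place "mount" (4x4, takes a point from camera to tool coordinates, whose origin is the TCP and whose axes are the flange's). Camera axes: x right, y up, looking along -z (the intrinsics and any distortion apply to the point x, -y, -z); pixel columns grow to the right and rows downward; lengths in mm; the calibration is good to about 2 mm. A picture is of the moment at which its call begins: read the wrist's pose just before it. calibration takes no time and is no camera call.
- hand_in(): hands the job in; it is judged then, once.
Trained networks look in the newest picture that a camera, given by its name, has taken for a name from the list of things; names that differ only in an ending like _2 or _b are one class to them, and where a whole thing is asked for, a point or a joint stands for the part that bears it (a point fixed in the world has none). Each returns a list of dicts, best first, with "conf" (0 to 1); they miss things now and then, are a little off and sometimes report something else, mostly with a low value. They report only what shows in the picture. A call takes as long as a camera call.
- find_in(camera, name): "position" ([x, y, z] in mm, in world coordinates, good to about 4 mm: the middle of the surface that is visible of it).
- cut_out(camera, name): "mask" (400x640 bool, what is visible of it).
The state is a dict: "t": time; "joint_pos": joint angles; "joint_velocities": joint speeds; "joint_efforts": joint torques, N m; "tcp_pos": TCP position; "eef_rot": TCP orientation; "wrist_force": force on the tool from outside, world axes, zero at the start; "ft_torque": the same for the moment, N m; "opening": finger opening in mm; "grip_force": force on a finger pad.
Only numpy, scipy, OpenCV 4.12 (cv2) and the standard library are available. Lean on these libraries where they do the work, as an engineer would, in place of code of your own. Each camera call takes 0.05 s, during which the arm holds its last target. There are 200 camera calls.

## Working session

There is one attempt and no reset: what is moved stays moved. The work goes in short steps, Python scripts to look and compute and a tool call to move; the robot and the scene stay as the last step left them, time stands still between calls to the robot, and variables do not carry over. Pictures are saved under pics/ and viewed, at most 10 in all, crops included, and the job is handed in when it is done.

Besides the shell and the picture viewer there is one more tool, called after "Request:" in YAML: its name, and indented under it one key for each argument. apply_moves: Moves the arm, as the interface text tells. Its arguments: {"type":"object","properties":{"motion":{"type":"array","items":{"type":"object","properties":{"gripper":{"type":"number"},"travel":{"type":"array","items":{"type":"number","minimum":-1,"maximum":1}},"turn":{"type":"array","items":{"type":"number","minimum":-1,"maximum":1}}}}}},"required":["motion"]}

```bash
mkdir -p pics; cat > h.py <<'E'
from bench import *
import numpy as np, cv2
from scipy.spatial.transform import Rotation as R
def save(cam,name):
    im=read_camera(cam); cv2.imwrite('pics/'+name,im[:,:,::-1]); return im
E
python3 - <<'E'
from h import *
s=observe(); print(s)
for c in ['scene','side','wrist']: print(c,calibration(c))
a=save('scene','a.png'); b=save('side','b.png')
for c in ['scene','side']:
    for n in ['fin_board','tote','choke_board','canned_board','station','nozzle_tip','gun_grip','trigger_face','rest_centre','carton','label_roll','screwdriver','esd_brush']:
        try: print(c,n,[(np.round(d['position']),round(d['conf'],2)) for d in find_in(c,n)[:2]])
        except Exception as e: print(c,n,e)
E
```

```text
{'t': 0.0, 'joint_pos': array([ 6.02577471e+01,  1.51006301e+01, -2.80097449e+00,  7.21591802e+01,
       -9.34892356e-04,  8.11013368e+01]), 'joint_velocities': array([-0.10141242, -0.06702857,  0.00769288, -0.03305503, -0.00272952,
       -0.09403076]), 'joint_efforts': array([ 8.01961396e-04, -6.37631249e+01,  3.84574556e+01,  1.37391154e-02,
       -4.23796916e-05,  3.78644904e-05]), 'tcp_pos': array([186.69656611, 490.4217314 , 241.82670758]), 'eef_rot': array([-1.79939802e+02, -8.47899321e-03,  1.59156406e+02]), 'wrist_force': array([-0.03433687,  0.85052567,  0.09335907]), 'ft_torque': array([0.01182738, 0.02737826, 0.00881063]), 'grip_force': 0.0, 'opening': 85.43813712517857}
scene {'fx': 408.72222556655527, 'fy': 408.72222556655527, 'cx': 327.00584315329405, 'cy': 196.03863067964005, 'xyz': array([1385.73668213, -387.40991366,  881.48396377]), 'attitude': array([46.22021759,  0.68419291, 64.26864247])}
side {'fx': 370.15326952258096, 'fy': 370.15326952258096, 'cx': 320.0098895311411, 'cy': 190.0139652212524, 'xyz': array([525.01330335, 866.60634272, 762.83159023]), 'attitud
[... 1380 characters left out ...]
., 371.,  37.]), 0.7)]
side tote [(array([541., 283.,  12.]), 0.77)]
side choke_board [(array([515., 268.,  19.]), 0.81)]
side canned_board [(array([503., 176.,  34.]), 0.83)]
side station []
side nozzle_tip [(array([ 556., -306.,   81.]), 0.78)]
side gun_grip [(array([ 558., -306.,   79.]), 0.82), (array([687., 292.,  17.]), 0.64)]
side trigger_face [(array([ 558., -284.,   81.]), 0.67)]
side rest_centre [(array([ 525., -146.,   45.]), 0.91), (array([ 560., -305.,   82.]), 0.27)]
side carton []
side label_roll [(array([704.,  75.,  41.]), 0.71), (array([ 520., -144.,   49.]), 0.26)]
side screwdriver [(array([ 453., -464.,   17.]), 0.74)]
side esd_brush [(array([ 562., -282.,   75.]), 0.23)]
```

```bash
ls pics
```

```text
a.png
b.png
```

View pics/a.png

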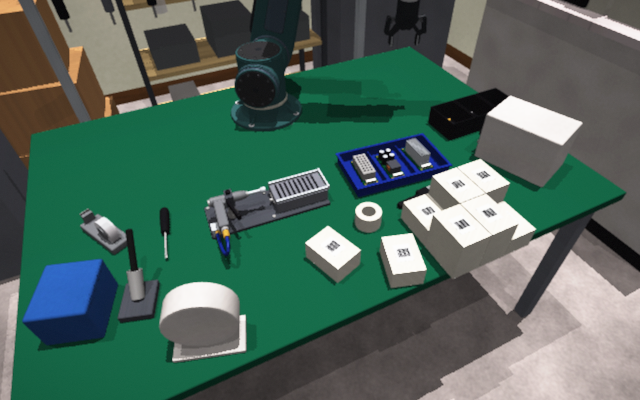

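View pics/b.png

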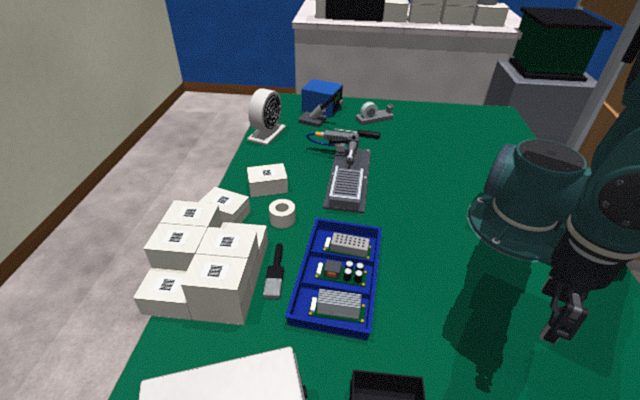

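Scene: fin board is in the tote's nearest lane at +y (side view ~(338,303), connector toward +x); the station runs along about +y with rest at side ~(348,183), gun at ~(345,137), handle toward +x.

```bash
cat >> h.py <<'E'
def Rt(yaw): return R.from_euler('xyz',[180,0,yaw],degrees=True)
def plan(p,yaw,s=None):
    s=s or observe(); r=R.from_euler('xyz',s['eef_rot'],degrees=True)
    print('travel',np.round(r.inv().apply(np.array(p)-s['tcp_pos'])/500,4),'turn',np.round((r.inv()*Rt(yaw)).as_rotvec(degrees=True)/60,4))
def pix2plane(cam,uv,z,s=None):
    c=calibration(cam); uv=np.atleast_2d(np.array(uv,float))
    d=np.c_[(uv[:,0]-c['cx'])/c['fx'],-(uv[:,1]-c['cy'])/c['fy'],-np.ones(len(uv))]
    if cam=='wrist':
        s=s or observe(); r=R.from_euler('xyz',s['eef_rot'],degrees=True); m=c['mount']
        o=s['tcp_pos']+r.apply(m[:3,3]); d=r.apply(d@m[:3,:3].T)
    else:
        o=c['xyz']; d=R.from_euler('xyz',c['attitude'],degrees=True).apply(d)
    return o+d*((z-o[2])/d[:,2])[:,None]
def maskbox(cam,name,z,s=None):
    r=cut_out(cam,name)
    if not r: return None
    ps,_=max(((d['mask'],d['conf']) for d in r),key=lambda t:t[1])
    v,u=np.nonzero(ps); P=pix2plane(cam,np.c_[u,v],z,s)[:,:2]
    (c,wh,a)=cv2.minAreaRect(P.astype(np.float32)); return np.round(c,1),np.round(wh,1),round(a,1),r[0]['conf']
E
python3 -c "
from h import *
plan([527,355,215],180)"
```

```text
travel [-0.7324 -0.0114  0.0545] turn [-0.     -0.     -0.3474]
```

Request:
apply_moves:
  motion:
    - {"gripper": 0.75, "travel": [-0.1, 0, 0.0], "turn": [0, 0, -0.1]}
    - {"gripper": 0.75, "travel": [-0.2, 0, 0.02], "turn": [0, 0, -0.2]}
    - {"gripper": 0.75, "travel": [-0.3, 0, 0.03], "turn": [0, 0, -0.347]}
    - {"gripper": 0.75, "travel": [-0.4, -0.01, 0.04], "turn": [0, 0, -0.347]}
    - {"gripper": 0.75, "travel": [-0.5, -0.01, 0.054], "turn": [0, 0, -0.347]}
    - {"gripper": 0.75, "travel": [-0.6, -0.011, 0.054], "turn": [0, 0, -0.347]}
    - {"gripper": 0.75, "travel": [-0.68, -0.011, 0.054], "turn": [0, 0, -0.347]}
    - {"gripper": 0.75, "travel": [-0.732, -0.011, 0.054], "turn": [0, 0, -0.347]}
    - {"gripper": 0.75, "travel": [-0.732, -0.011, 0.054], "turn": [0, 0, -0.347]}
    - {"gripper": 0.75, "travel": [-0.732, -0.011, 0.054], "turn": [0, 0, -0.347]}
    - {"gripper": 0.75, "travel": [-0.732, -0.011, 0.054], "turn": [0, 0, -0.347]}
    - {"gripper": 0.75, "travel": [-0.732, -0.011, 0.054], "turn": [0, 0, -0.347]}

```text
t: 2.6
tcp_pos: [526.0, 355.8, 215.6]
eef_rot: [180.0, 0.0, -180.0]
wrist_force: [-0.3, 0.5, 0.4]
opening: 64.0
grip_force: 0.0
```

```bash
python3 -c "
from h import *
s=observe(); print(s['t'],s['tcp_pos'],s['eef_rot'],s['opening'])
save('wrist','c.png')
print(find_in('wrist','fin_board')[:2])
print(maskbox('wrist','fin_board',52,s))"
```

```text
2.6 [525.96298544 355.84847907 215.60612639] [ 1.79991413e+02  8.03494255e-03 -1.79955123e+02] 64.02419728862452
[{'position': [509.3, 354.9, 15.2], 'conf': 0.85}]
(array([513.2, 356.3]), array([ 43.9, 114.6]), 87.5, 0.8)
```

View pics/c.png

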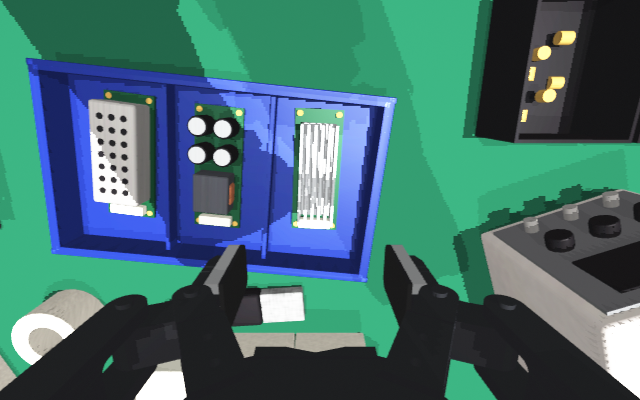

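```bash
python3 -c "
from h import *
print(pix2plane('wrist',[(301,123),(339,124),(296,222),(336,223)],52))
print(pix2plane('wrist',[(297,107),(343,109),(292,232)],8))
im=cv2.imread('pics/c.png')[80:260,240:400]; cv2.imwrite('pics/d.png',cv2.resize(im,None,fx=3.3,fy=3.3,interpolation=2))"
```

```text
[[469.0245112  342.7558593   52.        ]
 [469.87446478 376.85299808  52.        ]
 [563.19913395 336.82721625  52.        ]
 [564.21373944 375.91383113  52.        ]]
[[455.13178687 337.03280747   8.        ]
 [457.05470031 383.83204309   8.        ]
 [591.10902817 329.40392094   8.        ]]
```

View pics/d.png

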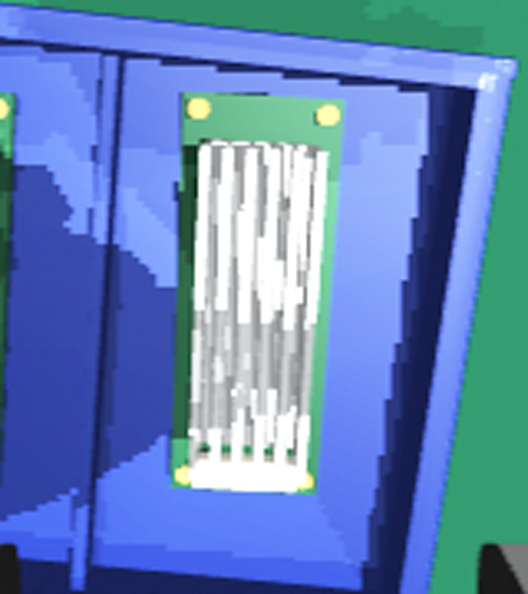

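The crop shows the finned board with corners at crop ≈(185,93),(343,100),(172,487),(314,493), heat sink within.

```bash
python3 -c "
from h import *
P=pix2plane('wrist',[(296,108.2),(344,110.3),(292.1,227.6),(335.1,229.4)],8);print(P,P.mean(0))
d=P[2:].mean(0)-P[:2].mean(0);print(np.degrees(np.arctan2(d[1],d[0])),np.linalg.norm(d))
P=pix2plane('wrist',[(300.6,123.3),(339.4,125.5),(298,219),(332.5,220)],52);print(P,P.mean(0))
d=P[2:].mean(0)-P[:2].mean(0);print(np.degrees(np.arctan2(d[1],d[0])),np.linalg.norm(d))
"
```

```text
[[456.30598189 335.99853465   8.        ]
 [458.32950343 384.88246487   8.        ]
 [585.80070529 329.61608396   8.        ]
 [587.93996307 378.12245159   8.        ]] [522.09403842 357.15488377   8.        ]
-2.9036969898740077 129.71913913916987
[[469.28685949 342.39415616  52.        ]
 [471.1881862  377.24025088  52.        ]
 [560.09850272 338.82277343  52.        ]
 [561.11049424 372.4436784   52.        ]] [515.42101066 357.72521472  52.        ]
-2.6508929792853504 90.46378255682123
```

```bash
python3 -c "
from h import *
plan([519.5,357,100],177.2);plan([519.5,357,30],177.2)"
```

```text
travel [0.0137 0.0026 0.2311] turn [0.0001 0.0002 0.0471]
travel [0.0137 0.0026 0.3711] turn [0.0001 0.0002 0.0471]
```

Request:
apply_moves:
  motion:
    - {"gripper": 0.59, "travel": [0.0137, 0.0026, 0.08], "turn": [0, 0, 0.047]}
    - {"gripper": 0.59, "travel": [0.0137, 0.0026, 0.16], "turn": [0, 0, 0.047]}
    - {"gripper": 0.59, "travel": [0.0137, 0.0026, 0.23], "turn": [0, 0, 0.047]}
    - {"gripper": 0.59, "travel": [0.0137, 0.0026, 0.25], "turn": [0, 0, 0.047]}
    - {"gripper": 0.59, "travel": [0.0137, 0.0026, 0.29], "turn": [0, 0, 0.047]}
    - {"gripper": 0.59, "travel": [0.0137, 0.0026, 0.32], "turn": [0, 0, 0.047]}
    - {"gripper": 0.59, "travel": [0.0137, 0.0026, 0.345], "turn": [0, 0, 0.047]}
    - {"gripper": 0.59, "travel": [0.0137, 0.0026, 0.36], "turn": [0, 0, 0.047]}
    - {"gripper": 0.59, "travel": [0.0137, 0.0026, 0.37], "turn": [0, 0, 0.047]}
    - {"gripper": 0.59, "travel": [0.0137, 0.0026, 0.37], "turn": [0, 0, 0.047]}
    - {"gripper": 0.59, "travel": [0.0137, 0.0026, 0.37], "turn": [0, 0, 0.047]}

```text
t: 3.85
tcp_pos: [520.3, 356.7, 30.8]
eef_rot: [180.0, 0.0, 177.2]
wrist_force: [-0.2, -0.7, 0.2]
opening: 50.5
grip_force: 0.0
```

```bash
python3 -c "
from h import *
save('wrist','e.png')"
```

```text
(no output)
```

View pics/e.png

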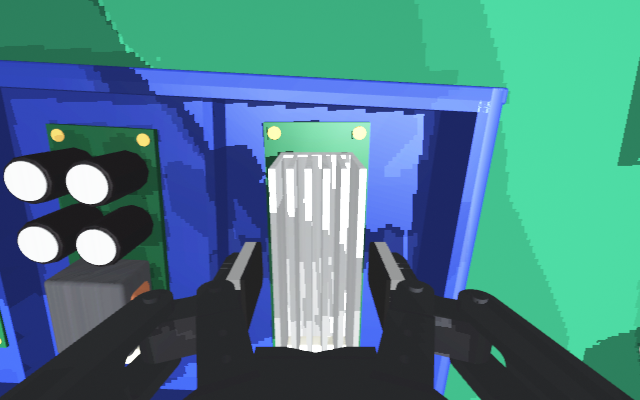

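The fingers straddle the heat sink evenly (pads at ~(245,270) and ~(387,270), sink 268–366). Close and lift.

Request:
apply_moves:
  motion:
    - {"gripper": 0.2, "travel": [0, 0, 0]}
    - {"gripper": 0.2, "travel": [0, 0, 0]}
    - {"gripper": 0.2, "travel": [0, 0, 0]}
    - {"gripper": 0.2, "travel": [0, 0, 0]}
    - {"gripper": 0.2, "travel": [0, 0, 0]}
    - {"gripper": 0.2, "travel": [0, 0, 0]}
    - {"gripper": 0.2, "travel": [0, 0, -0.01]}
    - {"gripper": 0.2, "travel": [0, 0, -0.03]}
    - {"gripper": 0.2, "travel": [0, 0, -0.06]}
    - {"gripper": 0.2, "travel": [0, 0, -0.1]}
    - {"gripper": 0.2, "travel": [0, 0, -0.16]}
    - {"gripper": 0.2, "travel": [0, 0, -0.22]}
    - {"gripper": 0.2, "travel": [0, 0, -0.28]}
    - {"gripper": 0.2, "travel": [0, 0, -0.32]}
    - {"gripper": 0.2, "travel": [0, 0, -0.34]}
    - {"gripper": 0.2, "travel": [0, 0, -0.34]}

```text
validation failed for argument at $.mo...
```

```bash
python3 -c "
from h import *
s=observe();print(s['tcp_pos'],s['joint_pos'])
im=save('scene','f.png');
for n in ['rest_centre','gun_grip','nozzle_tip','trigger_face','station']:
  for c in ['scene','side']:
    if c=='side' and n=='rest_centre': jm=save('side','g.png')
    print(n,c,[(d['position'],d['conf']) for d in find_in(c,n)[:2]])
a=cv2.resize(cv2.imread('pics/f.png')[150:260,180:350],None,fx=4,fy=4,interpolation=2)
cv2.imwrite('pics/f2.png',a)
"; python3 -c "
import sys;sys.path.insert(0,'.')" 
```

```text
[520.36641822 356.72214598  30.87680773] [ 2.70366930e+01  3.26070645e+01 -8.48279691e+00  4.88634004e+01
 -6.45445047e-05  2.98821473e+01]
rest_centre scene [([542.6, -188.8, 38.0], 0.57), ([523.7, 148.0, 33.4], 0.5)]
rest_centre side []
gun_grip scene [([543.0, -314.2, 92.2], 0.85), ([564.2, -284.6, 83.2], 0.62)]
gun_grip side []
nozzle_tip scene [([543.4, -310.4, 87.9], 0.92)]
nozzle_tip side []
trigger_face scene [([568.3, -283.3, 85.8], 0.42)]
trigger_face side [([479.1, 263.0, 8.5], 0.32)]
station scene [([546.6, -313.1, 85.5], 0.42)]
station side []
```

View pics/f2.png

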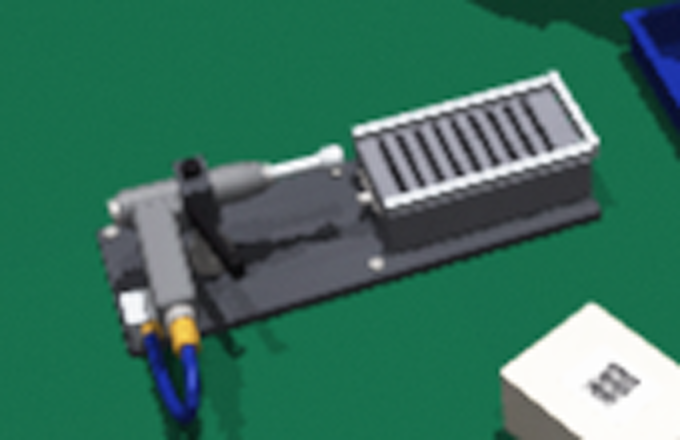

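Station crop: gun upright grip at crop ~(165,250), trigger black at ~(215,225), nozzle tip ~(333,154); rest corners ~(355,130),(388,208),(556,74),(599,142).

```bash
python3 -c "
from h import *
f=lambda P,z:pix2plane('scene',np.array(P)/4+[180,150],z)
A=f([(355,131),(388,208)],58);B=f([(556,74),(599,142)],61)
print(A,B)
d=B.mean(0)-A.mean(0);print('rail dir',np.degrees(np.arctan2(d[1],d[0])),np.linalg.norm(d[:2]),(A.mean(0)+B.mean(0))/2)
C=f([(102,232),(133,352),(600,210)],10);d=C[2]-C[1];print(C,np.degrees(np.arctan2(d[1],d[0])))
print('nozzle',f([(335,154)],80),'barrel back',f([(115,208)],82))
print('handle end',f([(180,308)],88), 'trig', f([(215,220)],87))
"
```

```text
[[ 476.58790984 -155.62279386   58.        ]
 [ 565.58222767 -162.6366971    58.        ]] [[487.05163956   7.07816962  61.        ]
 [572.86584561   2.55257994  61.        ]]
rail dir 86.90183864993338 164.18509232857974 [525.52190567 -77.15718535  59.5       ]
[[ 446.06726647 -351.52135547   10.        ]
 [ 573.00888276 -360.35421219   10.        ]
 [ 591.46752731   -6.09446284   10.        ]] 87.01731035901035
nozzle [[ 517.99999523 -183.33915828   80.        ]] barrel back [[ 504.29121382 -340.62378037   82.        ]]
handle end [[ 622.27958303 -325.65838521   88.        ]] trig [[ 552.34709566 -281.76782031   87.        ]]
```

Request:
apply_moves:
  motion:
    - {"gripper": 0.2, "travel": [0, 0, 0], "turn": [0, 0, 0]}
    - {"gripper": 0.2, "travel": [0, 0, 0], "turn": [0, 0, 0]}
    - {"gripper": 0.2, "travel": [0, 0, 0], "turn": [0, 0, 0]}
    - {"gripper": 0.2, "travel": [0, 0, 0], "turn": [0, 0, 0]}
    - {"gripper": 0.2, "travel": [0, 0, 0], "turn": [0, 0, 0]}
    - {"gripper": 0.2, "travel": [0, 0, 0], "turn": [0, 0, 0]}
    - {"gripper": 0.2, "travel": [0, 0, -0.01], "turn": [0, 0, 0]}
    - {"gripper": 0.2, "travel": [0, 0, -0.03], "turn": [0, 0, 0]}
    - {"gripper": 0.2, "travel": [0, 0, -0.06], "turn": [0, 0, 0]}
    - {"gripper": 0.2, "travel": [0, 0, -0.1], "turn": [0, 0, 0]}
    - {"gripper": 0.2, "travel": [0, 0, -0.16], "turn": [0, 0, 0]}
    - {"gripper": 0.2, "travel": [0, 0, -0.22], "turn": [0, 0, 0]}
    - {"gripper": 0.2, "travel": [0, 0, -0.28], "turn": [0, 0, 0]}
    - {"gripper": 0.2, "travel": [0, 0, -0.32], "turn": [0, 0, 0]}
    - {"gripper": 0.2, "travel": [0, 0, -0.34], "turn": [0, 0, 0]}
    - {"gripper": 0.2, "travel": [0, 0, -0.34], "turn": [0, 0, 0]}

```text
t: 6.1
tcp_pos: [520.4, 356.7, 201.5]
eef_rot: [179.9, 0.1, 177.2]
wrist_force: [-0.4, -0.5, -2.6]
opening: 33.4
grip_force: 59.7
```

```bash
python3 -c "
from h import *
plan([525,100,202],227.2)"
```

```text
travel [-0.0347 -0.5124 -0.0015] turn [ 2.000e-04  1.800e-03 -8.341e-01]
```

Request:
apply_moves:
  motion:
    - {"gripper": 0.2, "travel": [-0.005, -0.04, 0], "turn": [0, 0, -0.1]}
    - {"gripper": 0.2, "travel": [-0.01, -0.11, 0], "turn": [0, 0, -0.22]}
    - {"gripper": 0.2, "travel": [-0.015, -0.19, 0], "turn": [0, 0, -0.35]}
    - {"gripper": 0.2, "travel": [-0.02, -0.27, 0], "turn": [0, 0, -0.48]}
    - {"gripper": 0.2, "travel": [-0.025, -0.35, 0], "turn": [0, 0, -0.61]}
    - {"gripper": 0.2, "travel": [-0.03, -0.43, 0], "turn": [0, 0, -0.73]}
    - {"gripper": 0.2, "travel": [-0.035, -0.49, 0], "turn": [0, 0, -0.81]}
    - {"gripper": 0.2, "travel": [-0.035, -0.512, 0], "turn": [0, 0, -0.834]}
    - {"gripper": 0.2, "travel": [-0.035, -0.512, 0], "turn": [0, 0, -0.834]}

```text
t: 7.0
tcp_pos: [524.3, 98.5, 199.2]
eef_rot: [179.9, -0.1, -132.9]
wrist_force: [-0.1, -0.5, -1.0]
opening: 33.1
grip_force: 60.0
```

```bash
python3 -c "
from h import *
plan([526,-70,180],267)"
```

```text
travel [ 0.2445 -0.232   0.0385] turn [ 0.0015 -0.0009 -0.6652]
```

```bash
python3 -c "
from h import *
plan([526,-20,200],267)"
```

```text
travel [ 0.1713 -0.1639 -0.0015] turn [ 0.0015 -0.0009 -0.6652]
```

Request:
apply_moves:
  motion:
    - {"gripper": 0.2, "travel": [0.03, -0.03, 0], "turn": [0, 0, -0.12]}
    - {"gripper": 0.2, "travel": [0.08, -0.08, 0], "turn": [0, 0, -0.25]}
    - {"gripper": 0.2, "travel": [0.13, -0.12, 0], "turn": [0, 0, -0.38]}
    - {"gripper": 0.2, "travel": [0.16, -0.15, 0], "turn": [0, 0, -0.51]}
    - {"gripper": 0.2, "travel": [0.171, -0.164, 0], "turn": [0, 0, -0.62]}
    - {"gripper": 0.2, "travel": [0.171, -0.164, 0], "turn": [0, 0, -0.665]}
    - {"gripper": 0.2, "travel": [0.171, -0.164, 0], "turn": [0, 0, -0.665]}
    - {"gripper": 0.2, "travel": [0.171, -0.164, 0], "turn": [0, 0, -0.665]}
    - {"gripper": 0.2, "travel": [0.171, -0.164, 0], "turn": [0, 0, -0.665]}
    - {"gripper": 0.2, "travel": [0.171, -0.164, 0], "turn": [0, 0, -0.665]}

```text
t: 8.0
tcp_pos: [526.9, -18.0, 200.2]
eef_rot: [180.0, 0.0, -92.9]
wrist_force: [0.3, 0.1, -3.8]
opening: 33.4
grip_force: 60.0
```

```bash
python3 -c "
from h import *
import json
s=observe();print(s['tcp_pos'],s['eef_rot'],s['joint_pos']); json.dump([s['tcp_pos'].tolist(),s['eef_rot'].tolist()],open('w.json','w'))
save('wrist','k.png')
cv2.imwrite('pics/k2.png',cv2.resize(cv2.imread('pics/k.png'),(800,500),interpolation=2))"
```

```text
[526.87810331 -18.0144017  200.17505629] [ 1.79992544e+02  2.47807884e-03 -9.29250068e+01] [-1.08192552e+01  1.62332925e+01 -7.74873447e+00  6.60256986e+01
  1.43057108e-03 -9.78942486e+01]
```

View pics/k2.png

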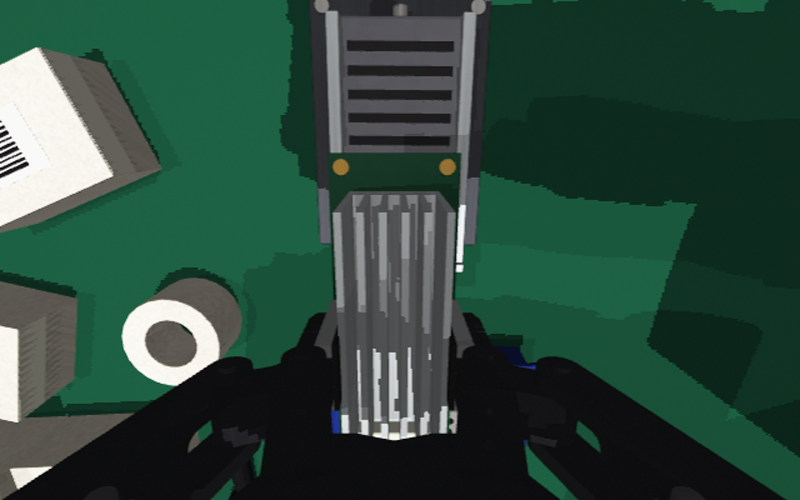

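View: rest deck near edge at ~(401,14), rails at x≈333 and 470; held board tail edge (330–462,153) well aligned.

```bash
python3 -c "
from h import *
import json
p,e=json.load(open('w.json')); s=dict(tcp_pos=np.array(p),eef_rot=np.array(e))
f=lambda P,z:pix2plane('wrist',np.array(P)/1.25,z,s)
print('rails outer/inner top z58',f([(326,12),(340,12),(462,12),(476,12),(330,150),(343,150),(460,150),(472,150)],58))
print('deck edge',f([(340,15),(462,15)],50))
zb=200-30.8+4
for h in (0,4): print('board tail',f([(330,153),(462,153)],zb+h),'brd',)
print('fin top tail',f([(350,193),(442,193)],zb+48))
print('slots',f([(347,46),(452,46),(349,141),(450,141)],50))
"
```

```text
rails outer/inner top z58 [[ 559.71639515 -161.51665793   58.        ]
 [ 551.20958156 -161.08671564   58.        ]
 [ 477.05491165 -157.33886949   58.        ]
 [ 468.54261971 -156.90865032   58.        ]
 [ 564.96004186  -80.09373932   58.        ]
 [ 556.33978921  -79.65532114   58.        ]
 [ 478.73146016  -75.70823234   58.        ]
 [ 470.76897879  -75.3032678    58.        ]]
deck edge [[ 552.18939218 -161.54111865   50.        ]
 [ 475.74164847 -157.67689303   50.        ]]
board tail [[547.3106248  -82.2533697  173.2       ]
 [496.27739738 -79.65748036 173.2       ]] brd
board tail [[546.69146376 -82.39546046 177.2       ]
 [496.93242082 -79.86438461 177.2       ]] brd
fin top tail [[535.33921681 -72.86923979 221.2       ]
 [509.74890214 -71.56489005 221.2       ]]
slots [[ 549.26275639 -143.69260908   50.        ]
 [ 482.2055514  -140.29855755   50.        ]
 [ 552.74606098  -85.12957875   50.        ]
 [ 484.21352242  -81.64561906   50.        ]]
```

Request:
apply_moves:
  motion:
    - {"gripper": 0.2, "travel": [0.04, 0.002, 0], "turn": [0, 0, 0]}
    - {"gripper": 0.2, "travel": [0.09, 0.005, 0.02], "turn": [0, 0, 0]}
    - {"gripper": 0.2, "travel": [0.12, 0.0056, 0.06], "turn": [0, 0, 0]}
    - {"gripper": 0.2, "travel": [0.1274, 0.0056, 0.1], "turn": [0, 0, 0]}
    - {"gripper": 0.2, "travel": [0.1274, 0.0056, 0.14], "turn": [0, 0, 0]}
    - {"gripper": 0.2, "travel": [0.1274, 0.0056, 0.18], "turn": [0, 0, 0]}
    - {"gripper": 0.2, "travel": [0.1274, 0.0056, 0.2], "turn": [0, 0, 0]}
    - {"gripper": 0.2, "travel": [0.1274, 0.0056, 0.215], "turn": [0, 0, 0]}
    - {"gripper": 0.2, "travel": [0.1274, 0.0056, 0.225], "turn": [0, 0, 0]}
    - {"gripper": 0.2, "travel": [0.1274, 0.0056, 0.23], "turn": [0, 0, 0]}
    - {"gripper": 0.2, "travel": [0.1274, 0.0056, 0.235], "turn": [0, 0, 0]}
    - {"gripper": 0.2, "travel": [0.1274, 0.0056, 0.235], "turn": [0, 0, 0]}
    - {"gripper": 0.2, "travel": [0.1274, 0.0056, 0.235], "turn": [0, 0, 0]}

```text
t: 9.35
tcp_pos: [521.0, -81.9, 83.1]
eef_rot: [-180.0, -0.0, -92.9]
wrist_force: [1.0, 0.5, -2.1]
opening: 33.4
grip_force: 60.1
```

Request:
apply_moves:
  motion:
    - {"gripper": 0.2, "travel": [0, 0, 0.003], "turn": [0, 0, 0]}
    - {"gripper": 0.2, "travel": [0, 0, 0.006], "turn": [0, 0, 0]}
    - {"gripper": 0.2, "travel": [0, 0, 0.008], "turn": [0, 0, 0]}
    - {"gripper": 0.2, "travel": [0, 0, 0.01], "turn": [0, 0, 0]}
    - {"gripper": 0.2, "travel": [0, 0, 0.011], "turn": [0, 0, 0]}
    - {"gripper": 0.2, "travel": [0, 0, 0.011], "turn": [0, 0, 0]}
    - {"gripper": 0.2, "travel": [0, 0, 0.011], "turn": [0, 0, 0]}

```text
t: 10.05
tcp_pos: [520.9, -81.9, 77.3]
eef_rot: [180.0, -0.0, -92.9]
wrist_force: [-0.1, 0.1, -2.3]
opening: 33.5
grip_force: 60.0
```

Not yet touching; a little lower.

Request:
apply_moves:
  motion:
    - {"gripper": 0.2, "travel": [0, 0, 0.001], "turn": [0, 0, 0]}
    - {"gripper": 0.2, "travel": [0, 0, 0.002], "turn": [0, 0, 0]}
    - {"gripper": 0.2, "travel": [0, 0, 0.002], "turn": [0, 0, 0]}
    - {"gripper": 0.2, "travel": [0, 0, 0.002], "turn": [0, 0, 0]}

```text
t: 10.45
tcp_pos: [520.9, -81.9, 76.5]
eef_rot: [-180.0, -0.0, -92.9]
wrist_force: [-2.0, 0.6, 4.0]
opening: 33.2
grip_force: 60.5
```

Request:
apply_moves:
  motion:
    - {"gripper": 0.5, "travel": [0, 0, 0], "turn": [0, 0, 0]}
    - {"gripper": 0.6, "travel": [0, 0, 0], "turn": [0, 0, 0]}
    - {"gripper": 0.6, "travel": [0, 0, 0], "turn": [0, 0, 0]}
    - {"gripper": 0.6, "travel": [0, 0, 0], "turn": [0, 0, 0]}
    - {"gripper": 0.6, "travel": [0, 0, 0], "turn": [0, 0, 0]}
    - {"gripper": 0.6, "travel": [0, 0, -0.03], "turn": [0, 0, 0]}
    - {"gripper": 0.6, "travel": [0, 0, -0.08], "turn": [0, 0, 0]}
    - {"gripper": 0.6, "travel": [0, 0, -0.15], "turn": [0, 0, 0]}
    - {"gripper": 0.9, "travel": [0, 0, -0.22], "turn": [0, 0, 0]}
    - {"gripper": 0.9, "travel": [0.05, 0, -0.26], "turn": [0, 0, 0.1]}
    - {"gripper": 0.9, "travel": [0.1, 0, -0.26], "turn": [0, 0, 0.2]}
    - {"gripper": 0.9, "travel": [0.12, 0, -0.26], "turn": [0, 0, 0.2]}
    - {"gripper": 0.9, "travel": [0.12, 0, -0.26], "turn": [0, 0, 0]}
    - {"gripper": 0.9, "travel": [0.12, 0, -0.26], "turn": [0, 0, 0]}
    - {"gripper": 0.9, "travel": [0.12, 0, -0.26], "turn": [0, 0, 0]}
    - {"gripper": 0.9, "travel": [0.12, 0, -0.26], "turn": [0, 0, 0]}

```text
t: 12.05
tcp_pos: [517.7, -141.5, 206.0]
eef_rot: [180.0, 0.0, -92.9]
wrist_force: [0.1, -0.5, 0.7]
opening: 76.7
grip_force: 0.0
```

```bash
python3 -c "
from h import *
import json
s=observe();print(s['tcp_pos'],s['eef_rot']); json.dump([s['tcp_pos'].tolist(),s['eef_rot'].tolist()],open('w.json','w'))
save('wrist','l.png')
for n in ['gun_grip','trigger_face','nozzle_tip','rest_centre','fin_board']: print(n,[(d['position'],d['conf']) for d in find_in('wrist',n)[:2]])
cv2.imwrite('pics/l2.png',cv2.resize(cv2.imread('pics/l.png'),(800,500),interpolation=2))"
```

```text
[ 517.67894714 -141.52854956  205.95425666] [ 1.79965189e+02  1.76750375e-02 -9.29382776e+01]
gun_grip [([515.8, -265.2, 85.1], 0.92)]
trigger_face [([574.9, -277.8, 85.0], 0.78)]
nozzle_tip [([517.0, -261.7, 83.9], 0.65)]
rest_centre [([514.6, -194.6, 12.1], 0.97)]
fin_board [([516.0, -94.4, 61.3], 0.62), ([716.9, 81.6, 48.1], 0.23)]
```

View pics/l2.png

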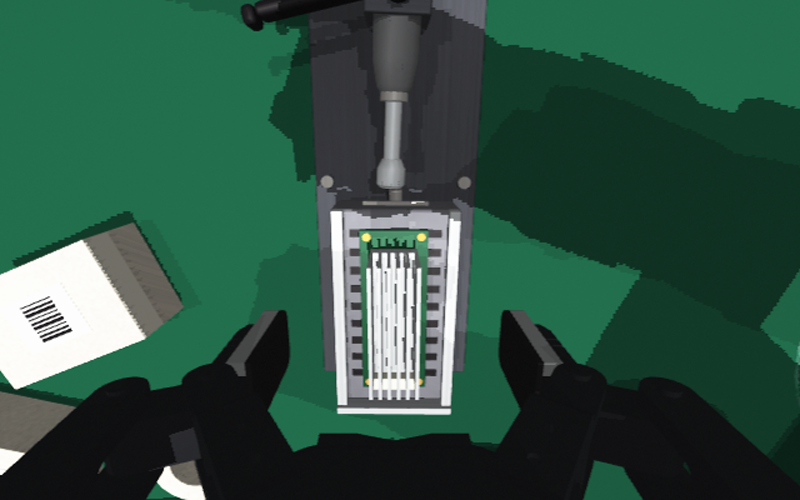

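The board lies centred on the rest (board x 362–426, rails 344–449), released. Now go over the gun.

```bash
python3 -c "
from h import *
import json
p,e=json.load(open('w.json')); s=dict(tcp_pos=np.array(p),eef_rot=np.array(e))
f=lambda P,z:pix2plane('wrist',np.array(P)/1.25,z,s)
print(f([(391,180),(397,60)],78),f([(397,212)],58), f([(250,15)],80))
plan([545,-230,206],222.1)"
```

```text
[[ 516.11987945 -183.32139479   78.        ]
 [ 508.82397003 -253.74631792   78.        ]] [[ 513.27897161 -158.54827885   58.        ]] [[ 591.89077367 -281.33171985   80.        ]]
travel [ 0.1735 -0.0632  0.0005] turn [0.     0.     0.7497]
```

Request:
apply_moves:
  motion:
    - {"gripper": 1, "travel": [0.03, -0.01, 0], "turn": [0, 0, 0.12]}
    - {"gripper": 1, "travel": [0.08, -0.03, 0], "turn": [0, 0, 0.25]}
    - {"gripper": 1, "travel": [0.13, -0.05, 0], "turn": [0, 0, 0.38]}
    - {"gripper": 1, "travel": [0.16, -0.06, 0], "turn": [0, 0, 0.51]}
    - {"gripper": 1, "travel": [0.1735, -0.063, 0], "turn": [0, 0, 0.64]}
    - {"gripper": 1, "travel": [0.1735, -0.063, 0], "turn": [0, 0, 0.75]}
    - {"gripper": 1, "travel": [0.1735, -0.063, 0], "turn": [0, 0, 0.75]}
    - {"gripper": 1, "travel": [0.1735, -0.063, 0], "turn": [0, 0, 0.75]}

```text
t: 13.15
tcp_pos: [544.9, -230.0, 206.3]
eef_rot: [180.0, -0.0, -137.7]
wrist_force: [-1.0, 1.1, -0.1]
opening: 85.3
grip_force: 0.0
```

```bash
python3 -c "
from h import *
plan([574,-308,206],176)"
```

```text
travel [ 0.0619 -0.1547  0.0005] turn [ 1.000e-04 -0.000e+00  7.715e-01]
```

Request:
apply_moves:
  motion:
    - {"gripper": 1, "travel": [0.01, -0.03, 0], "turn": [0, 0, 0.12]}
    - {"gripper": 1, "travel": [0.03, -0.08, 0], "turn": [0, 0, 0.25]}
    - {"gripper": 1, "travel": [0.05, -0.12, 0], "turn": [0, 0, 0.38]}
    - {"gripper": 1, "travel": [0.06, -0.15, 0], "turn": [0, 0, 0.51]}
    - {"gripper": 1, "travel": [0.062, -0.155, 0], "turn": [0, 0, 0.64]}
    - {"gripper": 1, "travel": [0.062, -0.155, 0], "turn": [0, 0, 0.77]}
    - {"gripper": 1, "travel": [0.062, -0.155, 0], "turn": [0, 0, 0.77]}
    - {"gripper": 1, "travel": [0.062, -0.155, 0], "turn": [0, 0, 0.77]}
    - {"gripper": 1, "travel": [0.062, -0.155, 0], "turn": [0, 0, 0.77]}

```text
t: 14.05
tcp_pos: [573.9, -308.1, 206.4]
eef_rot: [-180.0, 0.0, 176.1]
wrist_force: [-0.8, -0.4, -0.3]
opening: 85.4
grip_force: 0.0
```

```bash
python3 -c "
from h import *
import json
s=observe();print(s['tcp_pos'],s['eef_rot']); json.dump([s['tcp_pos'].tolist(),s['eef_rot'].tolist()],open('w.json','w'))
save('wrist','m.png')
for n in ['gun_grip','trigger_face']: print(n,[(d['position'],d['conf']) for d in find_in('wrist',n)[:2]])
cv2.imwrite('pics/m2.png',cv2.resize(cv2.imread('pics/m.png'),(800,500),interpolation=2))"
```

```text
[ 573.85730862 -308.10788263  206.41877201] [-1.79996359e+02  7.60568453e-03  1.76149270e+02]
gun_grip [([523.5, -313.0, 88.6], 0.81)]
trigger_face [([558.8, -283.9, 87.6], 0.64)]
```

View pics/m2.png

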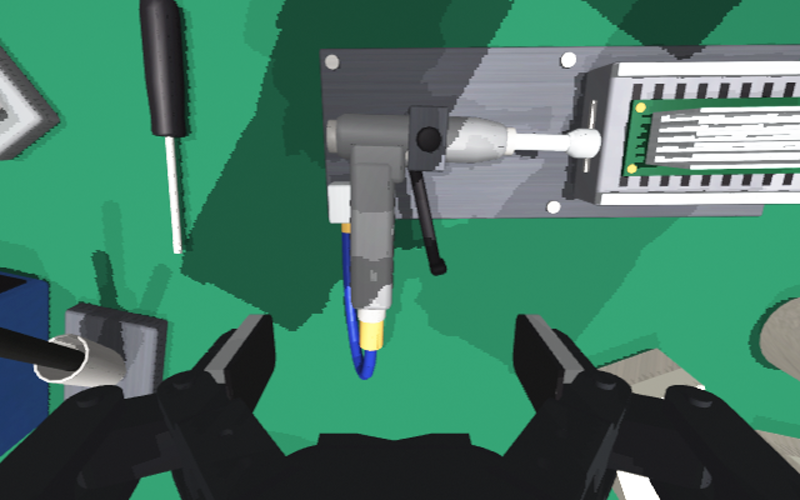

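View: gun handle (352–391, 150–308), trigger black from (415,170) to tip (437,268), barrel axis ≈ row 135–143, nozzle tip (590,143).

```bash
python3 -c "
from h import *
import json
p,e=json.load(open('w.json')); s=dict(tcp_pos=np.array(p),eef_rot=np.array(e))
f=lambda P,z:pix2plane('wrist',np.array(P)/1.25,z,s)[:,:2]
bt=f([(335,135),(590,143),(500,140)],78); print('barrel',bt)
d=bt[1]-bt[0]; print(np.degrees(np.arctan2(d[1],d[0])))
hb=f([(352,180),(352,300)],92); hf=f([(391,190),(391,300)],92); print('handle back',hb,'front',hf)
d2=hb[1]-hb[0];print('hdir+90',np.degrees(np.arctan2(d2[1],d2[0]))+90)
tr=f([(421,168),(445,262),(430,268)],86);print('trig',tr)
u=d/np.linalg.norm(d); v=np.array([-u[1],u[0]])
# grip: 24 ahead of handle back, 66 to -v of barrel
a=((hb.mean(0)-bt[0])@u)+24
print('grip',bt[0]+a*u-66*v, 'trig in grip frame',[((t-(bt[0]+a*u-66*v))@u,(t-(bt[0]+a*u-66*v))@v) for t in tr])
print('handle front x',[(h-(bt[0]+a*u-66*v))@u for h in hf])
pl=f([(320,50),(560,47),(330,222),(760,214)],10);print('plate',[np.degrees(np.arctan2(*(pl[i+1]-pl[i])[::-1])) for i in (0,2)])
"
```

```text
barrel [[ 501.30170257 -340.47549358]
 [ 516.8240238  -181.18997751]
 [ 511.21952821 -237.60365106]]
84.43411938898373
handle back [[ 528.36439564 -330.99876764]
 [ 606.85459541 -338.49388103]] front [[ 536.01868017 -307.71055356]
 [ 608.58519187 -312.70775517]]
hdir+90 84.54530404657831
trig [[ 524.48885806 -288.3402614 ]
 [ 586.52360586 -275.47975459]
 [ 590.03224072 -285.540365  ]]
grip [ 570.49511805 -310.91383931] trig in grip frame [(np.float64(18.00499334458724), np.float64(47.978772316848406)), (np.float64(36.82163153649535), np.float64(-12.516158855416835)), (np.float64(27.148756846676026), np.float64(-16.98403258285903))]
handle front x [np.float64(-0.15569427219249654), np.float64(1.9089068353652017)]
plate [np.float64(86.81937821825164), np.float64(87.24895174175828)]
```

```bash
python3 -c "
from h import *
plan([570.9,-307,206.4],174.5);plan([570.9,-307,70],174.5)"
```

```text
travel [ 0.006   0.002  -0.0001] turn [-0.      0.0001  0.0252]
travel [0.0061 0.002  0.2727] turn [-0.      0.0001  0.0252]
```

Request:
apply_moves:
  motion:
    - {"gripper": 1, "travel": [0.006, 0.002, 0.03], "turn": [0, 0, 0.025]}
    - {"gripper": 1, "travel": [0.006, 0.002, 0.08], "turn": [0, 0, 0.025]}
    - {"gripper": 1, "travel": [0.006, 0.002, 0.12], "turn": [0, 0, 0.025]}
    - {"gripper": 1, "travel": [0.006, 0.002, 0.16], "turn": [0, 0, 0.025]}
    - {"gripper": 1, "travel": [0.006, 0.002, 0.19], "turn": [0, 0, 0.025]}
    - {"gripper": 1, "travel": [0.006, 0.002, 0.21], "turn": [0, 0, 0.025]}
    - {"gripper": 1, "travel": [0.006, 0.002, 0.23], "turn": [0, 0, 0.025]}
    - {"gripper": 1, "travel": [0.006, 0.002, 0.25], "turn": [0, 0, 0.025]}
    - {"gripper": 1, "travel": [0.006, 0.002, 0.265], "turn": [0, 0, 0.025]}
    - {"gripper": 1, "travel": [0.006, 0.002, 0.2727], "turn": [0, 0, 0.025]}
    - {"gripper": 1, "travel": [0.006, 0.002, 0.2727], "turn": [0, 0, 0.025]}
    - {"gripper": 1, "travel": [0.006, 0.002, 0.2727], "turn": [0, 0, 0.025]}

```text
t: 15.4
tcp_pos: [571.1, -307.3, 70.3]
eef_rot: [-180.0, 0.0, 174.4]
wrist_force: [-0.1, 0.7, 0.6]
opening: 85.2
grip_force: 0.0
```

```bash
python3 -c "
from h import *
save('wrist','n.png')"
```

```text
(no output)
```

View pics/n.png

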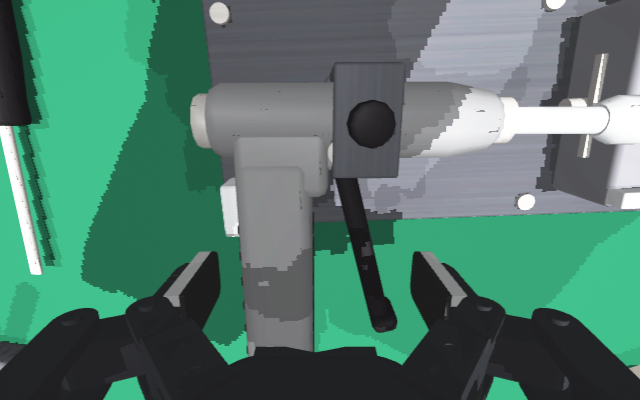

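Handle (245–314) and trigger (345–395) sit between the pads (218 and 412). Closing in stages.

Request:
apply_moves:
  motion:
    - {"gripper": 0.8, "travel": [0, 0, 0], "turn": [0, 0, 0]}
    - {"gripper": 0.74, "travel": [0, 0, 0], "turn": [0, 0, 0]}
    - {"gripper": 0.7, "travel": [0, 0, 0], "turn": [0, 0, 0]}
    - {"gripper": 0.67, "travel": [0, -0.002, 0], "turn": [0, 0, 0]}
    - {"gripper": 0.65, "travel": [0, -0.003, 0], "turn": [0, 0, 0]}
    - {"gripper": 0.65, "travel": [0, -0.003, 0], "turn": [0, 0, 0]}

```text
t: 16.05
tcp_pos: [570.9, -308.5, 70.0]
eef_rot: [180.0, 0.0, 174.4]
wrist_force: [1.3, 1.9, 1.2]
opening: 55.3
grip_force: 1.6
```

Request:
apply_moves:
  motion:
    - {"gripper": 0.63, "travel": [0, -0.001, 0], "turn": [0, 0, 0]}
    - {"gripper": 0.61, "travel": [0, -0.003, 0], "turn": [0, 0, 0]}
    - {"gripper": 0.6, "travel": [0, -0.004, 0], "turn": [0, 0, 0]}
    - {"gripper": 0.6, "travel": [0, -0.004, 0], "turn": [0, 0, 0]}
    - {"gripper": 0.6, "travel": [0, -0.004, 0], "turn": [0, 0, 0]}

```text
t: 16.55
tcp_pos: [570.5, -310.5, 69.8]
eef_rot: [180.0, -0.0, 174.4]
wrist_force: [0.8, 3.3, 0.6]
opening: 51.4
grip_force: 1.9
```

Request:
apply_moves:
  motion:
    - {"gripper": 0.595, "travel": [0, 0.001, 0], "turn": [0, 0, 0]}
    - {"gripper": 0.59, "travel": [0, 0.002, 0], "turn": [0, 0, 0]}
    - {"gripper": 0.59, "travel": [0, 0.002, 0], "turn": [0, 0, 0]}
    - {"gripper": 0.59, "travel": [0, 0.002, 0], "turn": [0, 0, 0]}

```text
t: 16.95
tcp_pos: [570.7, -310.5, 70.0]
eef_rot: [-179.9, 0.0, 174.4]
wrist_force: [0.8, -5.1, 0.2]
opening: 50.6
grip_force: 6.0
```

Grip force 6 N: at the pressure point. Hold about a second.

Request:
apply_moves:
  motion:
    - {"gripper": 0.59, "travel": [0, 0, 0], "turn": [0, 0, 0]}
    - {"gripper": 0.59, "travel": [0, 0, 0], "turn": [0, 0, 0]}
    - {"gripper": 0.59, "travel": [0, 0, 0], "turn": [0, 0, 0]}
    - {"gripper": 0.59, "travel": [0, 0, 0], "turn": [0, 0, 0]}
    - {"gripper": 0.59, "travel": [0, 0, 0], "turn": [0, 0, 0]}

```text
t: 17.45
tcp_pos: [570.7, -310.5, 70.0]
eef_rot: [-179.9, 0.0, 174.4]
wrist_force: [-0.2, -5.4, -1.3]
opening: 50.6
grip_force: 6.0
```

Request:
apply_moves:
  motion:
    - {"gripper": 0.583, "travel": [0, -0.0006, 0], "turn": [0, 0, 0]}
    - {"gripper": 0.583, "travel": [0, -0.0006, 0], "turn": [0, 0, 0]}
    - {"gripper": 0.583, "travel": [0, -0.0006, 0], "turn": [0, 0, 0]}
    - {"gripper": 0.583, "travel": [0, -0.0006, 0], "turn": [0, 0, 0]}
    - {"gripper": 0.583, "travel": [0, -0.0006, 0], "turn": [0, 0, 0]}
    - {"gripper": 0.583, "travel": [0, -0.0006, 0], "turn": [0, 0, 0]}
    - {"gripper": 0.583, "travel": [0, -0.0006, 0], "turn": [0, 0, 0]}

```text
t: 18.15
tcp_pos: [570.8, -310.7, 70.1]
eef_rot: [-179.9, 0.0, 174.4]
wrist_force: [0.7, -5.9, 0.9]
opening: 50.2
grip_force: 6.8
```

Request:
apply_moves:
  motion:
    - {"gripper": 0.576, "travel": [0, -0.001, 0], "turn": [0, 0, 0]}
    - {"gripper": 0.576, "travel": [0, -0.001, 0], "turn": [0, 0, 0]}
    - {"gripper": 0.576, "travel": [0, -0.001, 0], "turn": [0, 0, 0]}
    - {"gripper": 0.576, "travel": [0, -0.001, 0], "turn": [0, 0, 0]}
    - {"gripper": 0.576, "travel": [0, -0.001, 0], "turn": [0, 0, 0]}
    - {"gripper": 0.576, "travel": [0, -0.001, 0], "turn": [0, 0, 0]}

```text
t: 18.75
tcp_pos: [570.8, -310.9, 70.2]
eef_rot: [-179.9, 0.0, 174.4]
wrist_force: [0.9, -5.5, 2.7]
opening: 49.8
grip_force: 10.7
```

Request:
apply_moves:
  motion:
    - {"gripper": 0.576, "travel": [0, -0.0005, 0], "turn": [0, 0, 0]}
    - {"gripper": 0.576, "travel": [0, -0.0005, 0], "turn": [0, 0, 0]}
    - {"gripper": 0.576, "travel": [0, -0.0005, 0], "turn": [0, 0, 0]}
    - {"gripper": 0.576, "travel": [0, -0.0005, 0], "turn": [0, 0, 0]}
    - {"gripper": 0.555, "travel": [0, -0.002, 0], "turn": [0, 0, 0]}
    - {"gripper": 0.535, "travel": [0, -0.004, 0], "turn": [0, 0, 0]}
    - {"gripper": 0.515, "travel": [0, -0.006, 0], "turn": [0, 0, 0]}
    - {"gripper": 0.495, "travel": [0, -0.007, 0], "turn": [0, 0, 0]}
    - {"gripper": 0.485, "travel": [0, -0.008, 0], "turn": [0, 0, 0]}
    - {"gripper": 0.485, "travel": [0, -0.008, 0], "turn": [0, 0, 0]}

```text
t: 19.75
tcp_pos: [571.1, -314.3, 70.9]
eef_rot: [-180.0, 0.1, 174.4]
wrist_force: [3.0, 0.9, 11.0]
opening: 41.7
grip_force: 12.0
```

Request:
apply_moves:
  motion:
    - {"gripper": 0.482, "travel": [0, 0, 0], "turn": [0, 0, 0]}
    - {"gripper": 0.482, "travel": [0, 0, 0], "turn": [0, 0, 0]}
    - {"gripper": 0.482, "travel": [0, 0, 0], "turn": [0, 0, 0]}
    - {"gripper": 0.482, "travel": [0, 0, 0], "turn": [0, 0, 0]}
    - {"gripper": 0.482, "travel": [0, 0, 0], "turn": [0, 0, 0]}
    - {"gripper": 0.482, "travel": [0, 0, 0], "turn": [0, 0, 0]}
    - {"gripper": 0.482, "travel": [0, 0, 0], "turn": [0, 0, 0]}
    - {"gripper": 0.482, "travel": [0, 0, 0], "turn": [0, 0, 0]}
    - {"gripper": 0.482, "travel": [0, 0, 0], "turn": [0, 0, 0]}

```text
t: 20.65
tcp_pos: [571.1, -314.4, 71.0]
eef_rot: [-180.0, 0.1, 174.4]
wrist_force: [2.8, 0.1, 11.5]
opening: 41.5
grip_force: 14.9
```

Release: open while recentring by about +7 mm, then rise.

Request:
apply_moves:
  motion:
    - {"gripper": 0.55, "travel": [0, 0.004, 0], "turn": [0, 0, 0]}
    - {"gripper": 0.65, "travel": [0, 0.008, 0], "turn": [0, 0, 0]}
    - {"gripper": 0.8, "travel": [0, 0.013, 0], "turn": [0, 0, 0]}
    - {"gripper": 1, "travel": [0, 0.015, 0], "turn": [0, 0, 0]}
    - {"gripper": 1, "travel": [0, 0.015, 0], "turn": [0, 0, 0]}
    - {"gripper": 1, "travel": [0, 0.015, 0], "turn": [0, 0, 0]}
    - {"gripper": 1, "travel": [0, 0.015, 0], "turn": [0, 0, 0]}
    - {"gripper": 1, "travel": [0, 0.015, -0.03], "turn": [0, 0, 0]}
    - {"gripper": 1, "travel": [0, 0.015, -0.08], "turn": [0, 0, 0]}
    - {"gripper": 1, "travel": [0, 0.015, -0.15], "turn": [0, 0, 0]}
    - {"gripper": 1, "travel": [0, 0.015, -0.22], "turn": [0, 0, 0]}
    - {"gripper": 1, "travel": [0, 0.015, -0.26], "turn": [0, 0, 0]}
    - {"gripper": 1, "travel": [0, 0.015, -0.26], "turn": [0, 0, 0]}
    - {"gripper": 1, "travel": [0, 0.015, -0.26], "turn": [0, 0, 0]}

```text
t: 22.05
tcp_pos: [570.9, -307.0, 199.6]
eef_rot: [-180.0, 0.0, 174.4]
wrist_force: [-1.0, -1.0, -0.7]
opening: 85.3
grip_force: 0.0
```

```bash
python3 -c "
from h import *
s=observe();print(s['t'],s['tcp_pos'])
im=save('wrist','o.png')
o=cv2.imread('pics/m.png'); n=cv2.imread('pics/o.png')
f=lambda P,z:pix2plane('wrist',np.array(P),z,s)[:,:2]
# bright nozzle shaft fit, handle/ trigger by colour: print masks
for nm in ['trigger_face','gun_grip','nozzle_tip','fin_board']:
    r=cut_out('wrist',nm)
    if r:
        v,u=np.nonzero(r[0]['mask']); print(nm,r[0]['conf'],u.min(),u.max(),v.min(),v.max(),len(u))
# barrel axis from image: bright shaft columns
g=cv2.cvtColor(n,cv2.COLOR_BGR2GRAY)
for u in (280,420,440):
  print(u,[int(x) for x in g[85:145,u]])
"
```

```text
22.05 [ 570.94243097 -307.00586971  199.64583795]
trigger_face 0.77 324 356 141 225 942
gun_grip 0.67 256 479 88 309 13741
nozzle_tip 0.73 257 479 88 308 13762
fin_board 0.56 499 639 70 138 8601
280 [78, 78, 77, 77, 77, 76, 76, 77, 77, 77, 80, 92, 94, 97, 100, 102, 105, 106, 111, 114, 117, 121, 125, 128, 132, 131, 127, 125, 123, 119, 116, 113, 111, 108, 105, 105, 118, 130, 128, 128, 127, 127, 126, 126, 125, 124, 123, 123, 122, 122, 120, 113, 115, 118, 117, 116, 117, 116, 116, 116]
420 [151, 154, 154, 154, 154, 143, 139, 139, 139, 139, 138, 139, 143, 146, 143, 147, 160, 156, 155, 157, 159, 156, 161, 203, 250, 254, 255, 255, 255, 255, 255, 255, 255, 255, 254, 248, 198, 62, 63, 65, 65, 67, 131, 155, 154, 156, 163, 165, 161, 158, 155, 154, 158, 152, 154, 160, 153, 131, 131, 134]
440 [151, 146, 147, 147, 150, 145, 142, 141, 142, 144, 144, 150, 150, 150, 150, 150, 150, 147, 151, 156, 155, 157, 161, 189, 248, 254, 255, 255, 255, 255, 255, 255, 255, 255, 254, 250, 220, 130, 134, 135, 130, 130, 129, 129, 131, 135, 137, 136, 131, 129, 128, 132, 129, 131, 133, 130, 130, 132, 133, 133]
```

```bash
python3 -c "
from h import *
import json
s=observe()
p,e=json.load(open('w.json')); s0=dict(tcp_pos=np.array(p),eef_rot=np.array(e))
for nm,st in (('m',s0),('o',s)):
    g=cv2.cvtColor(cv2.imread('pics/%s.png'%nm),cv2.COLOR_BGR2GRAY)
    pts=[]
    for u in range(416,453):
        v=np.nonzero(g[95:135,u]>235)[0]
        if len(v): pts.append((u,95+v.mean()))
    P=pix2plane('wrist',pts,84,st); vx,vy,x,y=cv2.fitLine(P[:,:2].astype(np.float32),2,0,.01,.01).ravel()
    print(nm,np.degrees(np.arctan2(vy,vx)),x,y)
"
```

```text
m 84.342926 513.7012 -213.1488
o 84.410164 513.8321 -212.45853
```

```bash
python3 -c "
from h import *
print([(d['position'],d['conf']) for d in find_in('wrist','fin_board')[:1]])
print(hand_in())"
```

```text
[([512.5, -112.1, 63.8], 0.77)]
the job is handed in; nothing more can be done
None
```

I laid the finned board on the rest and squeezed the trigger through the soft-air and full-blast stages. I then let it go, with the gun still about 0.05 rad off straight, as I found it, and handed the job in at about 22 s; no verdict was returned.

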